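Pop open the touch-latch bowl cupboard on the serving table

TASK

Open the cupboard with the blue door so the servers can reach the bowls: press the door in at its dot, take your fingers away so the catch springs it ajar, then reach behind its free edge and push it wide open, about square to the cupboard, and leave it there. Use only the fingertips or the outside of the fingers, never with the door between the fingers. Leave the red door shut and unpressed, and do not shift or lift any of the tableware.

Things in the scene. Friction and masses are not known exactly. Their poses are not given: they have to be found in the camera images.
- blue_door (a joint): hinge angle (rad) of the blue door: 0 shut, positive opens towards the robot (stop 1.65), negative pressed in (stop -0.032). Upright hinge on its left edge seen from the robot. Pressed at the dot past about -0.02 to -0.025 (5 mm, 4 to 6 N) the catch lets go; once the fingers leave, a spring swings it to about 0.4 in about a second, free edge some 85 mm out
- blue_press (a point): flush aluminium dot, 22 mm across, on the outer face of the blue door: 190 mm from the hinge edge, 30 mm from the free edge, 40 mm below the door's top, 210 mm up; an aluminium mark on the top edge is right above it. The point turns with the door: +x into the door square to its face, +y along it to the hinge, +z up. Door 220 mm wide, 14 thick, 50 to 250 mm above the table
- blue_hinge (a point): point on the hinge axis of the blue door, level with its top edge (250 mm up), in the plane of its inner face; axes as blue_press, turning with the door. Past ajar the hinge is damped and stays where it is left; 1 to 3 N moves it
- blue_cupboard: fixed white cupboard with a blue top, 220 mm wide (y), 200 mm deep (x), 200 mm high on a 50 mm plinth, top at 250 mm; origin at the centre of its underside on the table, -x is its front (towards the robot). Front rim lies 8 mm behind the shut door's inner face; bowls inside
- red_door (a joint): hinge angle (rad) of the red door on the other, equal cupboard (red top): 0 shut, positive opens, negative pressed in; same catch, same hinge side. To be left alone
- red_press (a point): flush aluminium dot, 22 mm across, on the outer face of the red door: 190 mm from the hinge edge, 30 mm from the free edge, 40 mm below the door's top, 210 mm up; an aluminium mark on the top edge is right above it. The point turns with the door: +x into the door square to its face, +y along it to the hinge, +z up. Door 220 mm wide, 14 thick, 50 to 250 mm above the table
- bowl_mid (a point): low white serving bowl, 140 mm across, 42 mm high, on the table in front of the cupboards; point at its centre half-way up. A door passes over it with 8 mm to spare
- spoon_grip (a point): serving spoon with a black handle lying flat on the table in front of the cupboards, under 30 mm high; point on its handle
- sauce_mid (a point): red sauce bottle with a white cap, 54 mm diameter, 160 mm high, left of the cupboards; point at its centre half-way up
- cup_mid (a point): white cup, 76 mm diameter, 95 mm high, on the right; point at its centre half-way up
- salt_mid (a point): glass salt jar with a steel cap, 48 mm diameter, 90 mm high, on the right; point at its centre half-way up
- mug_mid (a point): blue mug, 80 mm diameter, 90 mm high, on the left; point at its centre half-way up

How it is judged:
On the way, in this order (a step that is already met when the one before it is completed fails the run):
1. the blue door is pressed in at least 2.5 mm at its dot (value of joint blue_door below -0.013 rad), for 0.02 s.
2. the blue door has sprung ajar by itself (15 to 45 degrees) with no finger on it (value of joint blue_door between 0.26 and 0.8 rad and contact force between the fingers and anything else below 0.2 N), for 0.2 s.
At the end, for the whole second after the job is handed in: the blue door stands still, open by 77 degrees or more; the red door is shut (under 0.03 rad); each piece of tableware is within 20 mm of where it stood (value of joint blue_door above 1.35 rad and velocity of joint blue_door between -0.05 and 0.05 rad/s and value of joint red_door below 0.03 rad and distance of each of bowl_mid, spoon_grip, sauce_mid, cup_mid, salt_mid, mug_mid from where it was at the start of the episode below 0.02 m); the robot touches nothing.
It fails at once if the red door is pressed in (beyond 0.012 rad) or opened (beyond 0.03 rad) (value of joint red_door above 0.03 rad or value of joint red_door below -0.012 rad).
It fails at once if the blue door is taken between the fingers (x of the grasp point in the frame of blue_press between 0.001 and 0.013 m and y of the grasp point in the frame of blue_press between -0.03 and 0.19 m and z of the grasp point in the frame of blue_press between -0.16 and 0.04 m).
It fails at once if a piece of tableware is shifted or lifted by more than 20 mm (distance of any of bowl_mid, spoon_grip, sauce_mid, cup_mid, salt_mid, mug_mid from where it was at the start of the episode above 0.02 m).
It also fails if it takes over 54 s, if anything falls off the work surface, if the arm or the gripper's body presses on something with over 40 N, if the wrist force passes 120 N, or if a joint passes its speed limit or range.

ROBOT

A 6-joint arm with a two-finger parallel gripper is mounted at the origin on the work surface. World frame = base frame: x ahead of the robot, y to its left, z up, the work surface at z = 0. Lengths are in m, angles in rad, forces in N, time in s.
With the tool pointing down it reaches from about 0.425 to 0.95 m from the base axis. Payload 3.5 kg.
Tool frame: the origin (TCP) lies on the centre line of the jaws, within the pads' length; the fingertips stand 11 mm ahead of it and the grasp point (between the pads) lies 8 mm behind it; y points along the fingers, x is the direction in which the jaws open and shut, and the axes are right-handed (so a half turn about y gives the same grasp; the last joint's range is limited). The gripper opens to 85 mm and grips with 20 to 120 N. Pads are 22 mm wide; open, the fingers measure 114 mm over their backs; the gripper's body (76 mm by 85 mm) begins 54 mm behind the grasp point. The pads swing forward as they close: fully open they stand 13 mm farther back than shut.
Start: joints at [0.975, 0.286, 1.577, -0, 1.279, -0.15], TCP at [0.291, 0.609, 0.242] pointing down, gripper open.
Joint ranges: [-2.77, 2.77], [-0.9, 2.22], [0.21, 2.48], [-1.53, 4.67], [0.24, 2.81], [-2.84, 2.84]. Speed limits (rad/s): [2.79, 2.79, 3.14, 3.14, 3.14, 3.14].

INTERFACE

Orientations are given as a unit quaternion [x, y, z, w].
In Python, from plant import get_state, read_camera, sign_off gives the robot as it stands.
- The arm moves only by the shell command python3 -m inch 'ROWS' [FORCE]. ROWS is JSON, a list of rows, each an object of numbers: "ax", "ay", "az": the turn, a rotation vector about the tool's x, y, z in rad; "x", "y", "z": the shift along the tool's x, y, z in mm; "hand": the closure, from -1 (fully open) to 1 (shut). In form: [{"ax": .., "ay": .., "az": .., "x": .., "y": .., "z": .., "hand": ..}, ...]. A call has 1 to 5 rows; each row shifts and turns the commanded pose from where the row before left it, along the tool's axes as they then stand; what a row does not reach is not made up. A row lasts 1/12 s, in which the tool goes at most 41.7 mm and 7.16 degrees, less where a joint would pass 70% of its speed; a pose out of reach is approached as far as the arm can. A call with a gripper value outside its range is refused whole. The fingers move at their own pace and stop on an object; FORCE is the grip in N (left out, the last holds). Time passes only in rows, so rows that do not move let the fingers close. It gives the time, the measured TCP pose, the force and the opening at its end, in the units of the state.
- get_state(): the state, without advancing time (a new reading comes with each control period).
- read_camera(name): name is "scene" or "side" or "wrist"; returns a dict with "img" (420x560x3 uint8, red, green, blue), "fov_y" (degrees; the focal length in pixels is half the picture's height over the tangent of half this angle, whatever the lens; pixels are square), "cx", "cy" (the principal point, pixels), "distortion" ([k1, k2, p1, p2, k3] as OpenCV has them; the pictures are not rectified), "T" (4x4, takes a point from camera to world coordinates); the wrist camera has in their place "T_tool_cam" (4x4, takes a point from camera to tool coordinates, whose origin is the TCP and whose axes are the tool frame's). Camera axes: x right, y down, z forward; pixel columns grow to the right and rows downward; lengths in m; the calibration is good to about 2 mm. A picture is of the moment at which its call begins: read the wrist's pose just before it. There is no depth.
- sign_off(): hands the job in, once; it reports no verdict.
The state is a dict: "time": time; "qpos": joint angles; "dq": joint speeds; "joint_efforts": joint torques, N m; "eef_pos": TCP position; "tcp_rot": TCP orientation; "contact_force": force on the tool from outside, world axes, zero at the start; "wrist_torque": the same for the moment, N m; "opening": opening from 0.0 (shut) to 1.0 (fully open).
Only numpy, scipy, OpenCV 4.12 (cv2) and the standard library are available. Lean on these libraries where they do the work, as an engineer would, in place of code of your own. Each camera call takes 0.05 s, during which the arm holds its last target. There are 200 camera calls.

## Working session

There is one attempt and no reset: what is moved stays moved. The work goes in short steps, Python scripts to look and compute and a shell command to move; the robot and the scene stay as the last step left them, time stands still between calls to the robot, and variables do not carry over. Pictures are saved under pics/ and viewed, about 8 in all and at most 12, crops included, and the job is handed in when it is done.

```bash
mkdir -p pics; ls; python3 - <<'E'
from plant import get_state, read_camera
import cv2, numpy as np
s=get_state()
for k in ("time","qpos","eef_pos","tcp_rot","contact_force","opening"): print(k,s[k])
for n in ("scene","side"):
    c=read_camera(n); cv2.imwrite(f"pics/{n}0.png",c["img"][:,:,::-1]); 
    print(n,c["fov_y"],c["cx"],c["cy"],c["distortion"],np.round(c["T"],4).tolist())
c=read_camera("wrist");print(np.round(c["T_tool_cam"],4).tolist())
E
```

```text
pics
time 0.0
qpos [ 9.74964840e-01  2.87172681e-01  1.57816757e+00  8.41746702e-06
  1.27861105e+00 -1.49998959e-01]
eef_pos [0.2906797  0.60850687 0.24094758]
tcp_rot [ 0.59849751  0.37632501 -0.37785523 -0.59783413]
contact_force [ 0.07413791 -0.6947777   0.10093278]
opening 1.00142102103926
scene 54.90297256831208 280.7057264727119 209.8074687202417 [-0.08419236  0.          0.          0.          0.        ] [[-0.211, 0.7341, -0.6454, 1.3567], [0.9773, 0.1455, -0.154, 0.1885], [-0.0191, -0.6632, -0.7482, 1.1055], [0.0, 0.0, 0.0, 1.0]]
side 51.09965932533779 289.9236698927624 213.91717090564603 [0.02976834 0.         0.         0.         0.        ] [[0.87, -0.3812, 0.3127, 0.1295], [-0.493, -0.6722, 0.5523, -0.7356], [-0.0004, -0.6347, -0.7728, 1.2086], [0.0, 0.0, 0.0, 1.0]]
[[1.0, -0.001, -0.0009, 0.0006], [0.0005, -0.2809, 0.9597, -0.1322], [-0.0012, -0.9597, -0.2809, 0.0722], [0.0, 0.0, 0.0, 1.0]]
```

View pics/scene0.png

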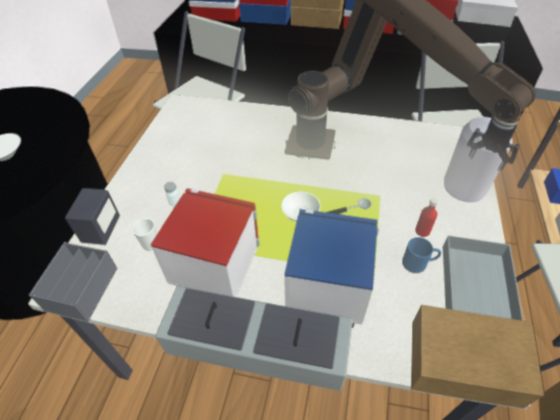

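View pics/side0.png

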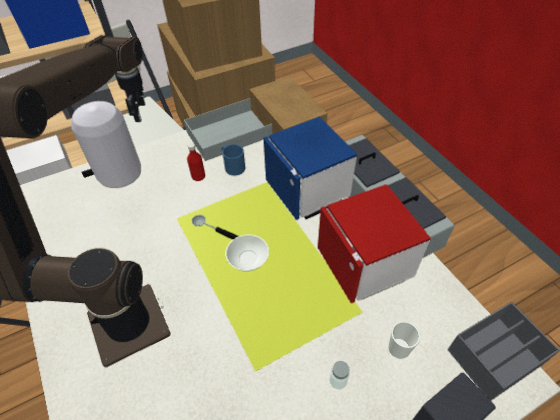

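The scene view shows the blue-topped cupboard around (333,245), the red one at (208,232), the bowl at (300,206), the spoon at (345,210), the bottle at (428,218) and the mug at (419,255). The side view shows the blue door's face with its dot near (293,182). There is a grey urn under the gripper.

```bash
cat > h.py <<'E'
import cv2, numpy as np
from plant import get_state, read_camera
from scipy.spatial.transform import Rotation as R
def K(c):
    f=c["img"].shape[0]/2/np.tan(np.radians(c["fov_y"]/2)); return np.array([[f,0,c["cx"]],[0,f,c["cy"]],[0,0,1.]])
def pose():
    s=get_state(); T=np.eye(4); T[:3,:3]=R.from_quat(s["tcp_rot"]).as_matrix(); T[:3,3]=s["eef_pos"]; return T
def plane(c,px,z,T=None):
    T=c["T"] if T is None else T
    u=cv2.undistortPoints(np.array(px,float).reshape(-1,1,2),K(c),np.array(c["distortion"]))[:,0]
    d=np.c_[u,np.ones(len(u))]@T[:3,:3].T; o=T[:3,3]
    return o+d*((z-o[2])/d[:,2])[:,None]
def proj(c,P,T=None):
    T=c["T"] if T is None else T; M=np.linalg.inv(T)
    return cv2.projectPoints(np.array(P,float).reshape(-1,1,3),cv2.Rodrigues(M[:3,:3])[0],M[:3,3],K(c),np.array(c["distortion"]))[0][:,0]
E
python3 - <<'E'
from h import *
for n in ("scene","side"):
    c=read_camera(n); im=c["img"]; hsv=cv2.cvtColor(im,cv2.COLOR_RGB2HSV)
    for nm,m in (("blue",cv2.inRange(hsv,(105,120,50),(125,255,255))),("red",cv2.inRange(hsv,(0,150,80),(8,255,255))|cv2.inRange(hsv,(172,150,80),(179,255,255)))):
        if n=="side": m[:, 430:]=0
        m[:100]=0
        cs=sorted(cv2.findContours(m,0,1)[0],key=cv2.contourArea)[-2:]
        for q in cs:
            a=cv2.approxPolyDP(cv2.convexHull(q),4,True)[:,0]
            print(n,nm,cv2.contourArea(q)); print(np.c_[a,plane(c,a,.25)[:,:2].round(3)].tolist())
b=read_camera("side")["img"][110:240,230:380,::-1]; d=read_camera("scene")["img"][190:310,250:400,::-1]
cv2.imwrite("pics/c1.png",np.hstack([cv2.resize(x[:120],None,fx=2.6,fy=2.6*1.5,interpolation=2) for x in (b,d)]))
E
```

```text
scene blue 238.0
[[552.0, 169.0, 0.28, 0.826], [559.0, 170.0, 0.28, 0.849], [559.0, 202.0, 0.428, 0.813], [550.0, 198.0, 0.417, 0.789]]
scene blue 4433.0
[[374.0, 235.0, 0.658, 0.277], [370.0, 286.0, 0.818, 0.277], [287.0, 273.0, 0.821, 0.072], [295.0, 238.0, 0.709, 0.071], [311.0, 224.0, 0.653, 0.105], [354.0, 223.0, 0.627, 0.22]]
scene red 28.0
[[224.0, 198.0, 0.606, -0.16], [253.0, 206.0, 0.62, -0.068]]
scene red 4206.5
[[252.0, 208.0, 0.628, -0.069], [225.0, 263.0, 0.823, -0.089], [152.0, 244.0, 0.805, -0.3], [186.0, 194.0, 0.612, -0.276]]
side blue 1388.5
[[265.0, 137.0, 0.608, 0.275], [299.0, 177.0, 0.613, 0.062], [297.0, 218.0, 0.527, -0.073], [266.0, 178.0, 0.524, 0.108]]
side blue 2823.5
[[319.0, 117.0, 0.817, 0.276], [355.0, 155.0, 0.816, 0.058], [302.0, 177.0, 0.621, 0.057], [269.0, 136.0, 0.621, 0.273]]
side red 1884.5
[[322.0, 207.0, 0.61, -0.073], [362.0, 264.0, 0.597, -0.288], [353.0, 301.0, 0.516, -0.364], [318.0, 247.0, 0.526, -0.186]]
side red 4474.5
[[386.0, 185.0, 0.821, -0.095], [429.0, 239.0, 0.8, -0.311], [366.0, 264.0, 0.606, -0.293], [328.0, 205.0, 0.629, -0.076]]
```

View pics/c1.png

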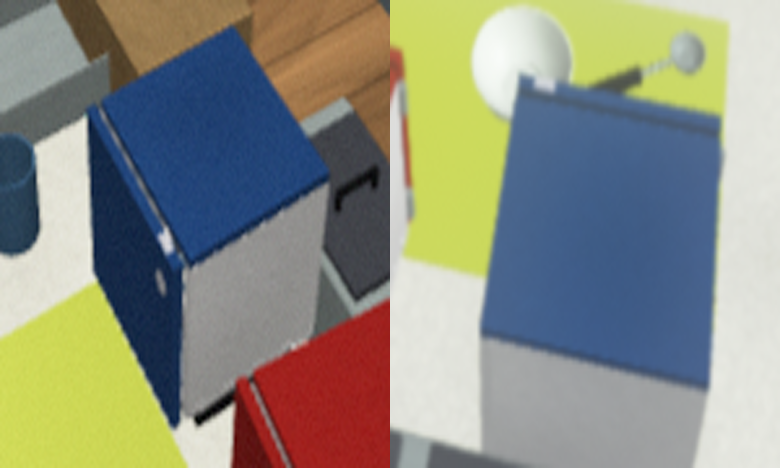

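```bash
python3 - <<'E'
from h import *
print(pose().round(3).tolist())
s=read_camera("side"); c=read_camera("scene")
for nm,cam,box in (("dot_side",s,(284,174,298,190)),("mark_side",s,(286,164,299,178)),("mark_scene",c,(300,205,318,218))):
    x0,y0,x1,y1=box; g=cam["img"][y0:y1,x0:x1].astype(int)
    print(nm); print(g[:,:,0])
# tableware rough px on table
for cam,n,l in ((c,"scene",dict(bowl=(300,207),bottle=(425,234),mug=(416,268),urn=(468,192),spoonend=(364,204))),(s,"side",dict(bowl=(247,258),bottle=(197,178),mug=(234,170),urn=(118,178)))):
    for k,p in l.items(): print(n,k,plane(cam,[p],0.02)[0].round(3))
E
```

```text
[[0.431, -0.0, -0.902, 0.291], [0.902, -0.0, 0.431, 0.609], [-0.001, -1.0, 0.0, 0.242], [0.0, 0.0, 0.0, 1.0]]
dot_side
[[ 18  16  22  20  16  23  24  24  49 137 167 151 100  55]
 [ 19  21  23  18  19  20  20  18  24  58  79  57  30  39]
 [ 24  21  20  16  23  15  23  17  19  25  29  33  39  37]
 [ 19  20  24  13  21  26  21  22  20  20  22  29  36  37]
 [ 22  20  20  19  19  18  29  29  23  23  20  19  28  30]
 [ 17  18  24  21  19  30  77  78  33  13  21  19  26  25]
 [ 23  20  24  19  22  42 103 116  66  19  22  16  27  20]
 [ 21  19  22  19  17  33  93 125  87  38  19  21  21  22]
 [ 18  23  23  19  17  18  73 115 118  71  19  21  17  20]
 [ 20  19  17  24  24  21  52 106 127  88  27  19  20  22]
 [ 21  19  22  20  19  20  32  77 115  83  32  21  19  25]
 [ 21  19  16  22  24  20  20  36  73  60  26  19  23  24]
 [ 23  23  21  22  19  14  15  18  25  24  20  18  20  19]
 [ 19  25  24  22  27  19  20  20  19  24  20  19  19  23]
 [ 21  18  15  14  22  21  24  19  15  22  23  19  17  24]
 [ 20  18  25  20  19  19  19  22  20  21  21  19  22  21]]
mark_side
[[ 36  33  48  92  95  58 
[... 1310 characters left out ...]
 161 169 176 182 190 184 144 104  90  89  91]
 [ 88  83  82  83  85  94 102 111 120 126 133 142 142 115  91  84  83  83]
 [ 85  82  81  81  81  81  83  84  86  89  92  95  97  88  81  80  80  80]
 [ 85  83  82  81  81  81  82  81  80  80  79  79  80  79  77  78  77  77]
 [ 83  83  83  82  82  82  81  81  81  79  80  80  80  80  79  77  77  76]
 [ 82  82  82  82  82  82  82  82  81  81  81  81  80  80  79  79  79  78]]
scene bowl [0.393 0.031 0.02 ]
scene bottle [0.432 0.472 0.02 ]
scene mug [0.579 0.441 0.02 ]
scene urn [0.196 0.638 0.02 ]
scene spoonend [0.334 0.256 0.02 ]
side bowl [0.399 0.022 0.02 ]
side bottle [0.393 0.437 0.02 ]
side mug [0.532 0.408 0.02 ]
side urn [0.137 0.582 0.02 ]
```

```bash
python3 - <<'E'
from h import *
s=read_camera("side"); c=read_camera("scene")
print("dot",plane(s,[(291.4,182.2)],.21), "mark", plane(s,[(293.5,171.2)],.25),plane(c,[(309,211)],.25))
print("urn/bottle top", plane(s,[(95,105)],.3), plane(c,[(480,125)],.3))
print("red free edge corner",plane(s,[(322,207),(362,264)],.25))
E
python3 -m inch '[{"y":-40,"hand":1},{"y":-40},{"y":-40},{"ay":-0.12,"y":-20},{"ay":-0.12}]' 30
```

```text
dot [[0.60081855 0.0874799  0.21      ]] mark [[0.61050787 0.09165516 0.25      ]] [[0.60753768 0.0916615  0.25      ]]
urn/bottle top [[0.16388245 0.64234405 0.3       ]] [[0.16462307 0.59337008 0.3       ]]
red free edge corner [[ 0.60978048 -0.07346058  0.25      ]
 [ 0.59664283 -0.28759275  0.25      ]]validation failed for argument at $[0]...
```

```bash
python3 -m inch '[{"ax":0,"ay":0,"az":0,"x":0,"y":-40,"z":0,"hand":1},{"ax":0,"ay":0,"az":0,"x":0,"y":-40,"z":0,"hand":1},{"ax":0,"ay":0,"az":0,"x":0,"y":-40,"z":0,"hand":1},{"ax":0,"ay":-0.12,"az":0,"x":0,"y":-20,"z":0,"hand":1},{"ax":0,"ay":-0.12,"az":0,"x":0,"y":0,"z":0,"hand":1}]' 30
```

```text
time: 0.97
eef_pos: [0.2919, 0.6106, 0.3916]
tcp_rot: [-0.546, -0.452, 0.443, 0.549]
contact_force: [-0.3, -0.5, 0.0]
opening: 0.302
```

```bash
python3 -m inch '[{"ax":0,"ay":-0.103,"az":0,"x":0,"y":0,"z":0,"hand":1},{"ax":0,"ay":-0.103,"az":0,"x":0,"y":0,"z":0,"hand":1},{"ax":0,"ay":0,"az":0,"x":-37,"y":0,"z":-17,"hand":1},{"ax":0,"ay":0,"az":0,"x":-37,"y":0,"z":-17,"hand":1},{"ax":0,"ay":0,"az":0,"x":-37,"y":0,"z":-17,"hand":1}]' && python3 -m inch '[{"ax":0,"ay":0,"az":0,"x":-37,"y":0,"z":-17,"hand":1},{"ax":0,"ay":0,"az":0,"x":-37,"y":0,"z":-17,"hand":1},{"ax":0,"ay":0,"az":0,"x":-37,"y":0,"z":-17,"hand":1},{"ax":0,"ay":0,"az":0,"x":-37,"y":0,"z":-17,"hand":1},{"ax":0,"ay":0,"az":0,"x":-37,"y":0,"z":-17,"hand":1}]'; python3 -c "
from h import *
print(pose().round(3))"
```

```text
time: 1.38
eef_pos: [0.342, 0.4971, 0.3819]
tcp_rot: [-0.5, -0.5, 0.501, 0.499]
contact_force: [1.1, 0.6, 0.5]
opening: -0.0
time: 1.8
eef_pos: [0.4274, 0.3112, 0.3826]
tcp_rot: [0.5, 0.5, -0.5, -0.5]
contact_force: [-0.4, 0.2, -0.0]
opening: -0.002
[[-0.001  0.001 -1.     0.427]
 [ 1.     0.    -0.001  0.311]
 [ 0.    -1.    -0.001  0.383]
 [ 0.     0.     0.     1.   ]]
```

```bash
python3 -m inch '[{"ax":0,"ay":0,"az":0,"x":-37,"y":0,"z":-18,"hand":1},{"ax":0,"ay":0,"az":0,"x":-37,"y":0,"z":-18,"hand":1},{"ax":0,"ay":0,"az":0,"x":-37,"y":0,"z":-18,"hand":1},{"ax":0,"ay":0,"az":0,"x":-37,"y":0,"z":-18,"hand":1},{"ax":0,"ay":0,"az":0,"x":-37,"y":0,"z":-18,"hand":1}]' && python3 -m inch '[{"ax":0,"ay":0,"az":0,"x":-37,"y":0,"z":-20,"hand":1},{"ax":0,"ay":0,"az":0,"x":0,"y":20,"z":0,"hand":1},{"ax":0,"ay":0,"az":0,"x":0,"y":20,"z":0,"hand":1},{"ax":0,"ay":0,"az":0,"x":0,"y":0,"z":0,"hand":1}]'; python3 - <<'E'
from h import *
T=pose(); print(T.round(3).tolist()); c=read_camera("wrist"); cv2.imwrite("pics/w1.png",c["img"][:,:,::-1]); print(c["fov_y"],get_state()["qpos"])
E
```

```text
time: 2.22
eef_pos: [0.5175, 0.1261, 0.3828]
tcp_rot: [0.5, 0.5, -0.5, -0.5]
contact_force: [1.0, 1.6, -0.0]
opening: -0.001
time: 2.55
eef_pos: [0.5355, 0.0904, 0.3376]
tcp_rot: [-0.498, -0.498, 0.501, 0.503]
contact_force: [-0.8, -0.4, -0.2]
opening: 0.003
[[0.002, -0.008, -1.0, 0.536], [1.0, 0.0, 0.002, 0.09], [0.0, -1.0, 0.008, 0.338], [0.0, 0.0, 0.0, 1.0]]
71.54368343984906 [-1.85514282e-02 -6.29986953e-02  1.78093496e+00  4.72206343e-05
  1.42895964e+00 -1.58861717e+00]
```

View pics/w1.png

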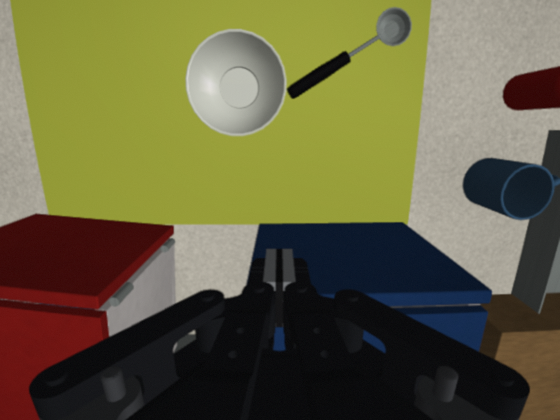

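The wrist view shows both doors' outer faces, with blue between rows 225 and 300. The closed fingertips at (280,255) cover the blue dot. The hinge-side top corner is near (486,292), the bowl at (237,82) and the mug at (510,188).

```bash
python3 - <<'E'
from h import *
T=pose(); c=read_camera("wrist"); W=T@c["T_tool_cam"]
print(plane(c,[(486,292),(484,302),(103,303),(108,290)],.25,W).round(4)); print(plane(c,[(260,225),(405,224)],.05,W).round(4))
print(plane(c,[(237,82)],.03,W),plane(c,[(320,75)],.01,W))
print(proj(c,[[.601,.0875,.21],[.601,.06,.25],[.601,.28,.25]],W))
E
```

```text
[[ 0.6035  0.2763  0.25  ]
 [ 0.6138  0.2767  0.25  ]
 [ 0.6136 -0.0663  0.25  ]
 [ 0.6002 -0.0591  0.25  ]]
[[0.6072 0.0626 0.05  ]
 [0.6062 0.2858 0.05  ]]
[[0.40078347 0.03253383 0.03      ]] [[0.38844267 0.15230152 0.01      ]]
[[274.85773081 270.41508459]
 [242.49705379 292.00361631]
 [490.4615313  289.40342227]]
```

```bash
python3 -m inch '[{"ax":0,"ay":0,"az":0,"x":-2,"y":40,"z":0,"hand":1},{"ax":0,"ay":0,"az":0,"x":0,"y":40,"z":0,"hand":1},{"ax":0,"ay":0,"az":0,"x":0,"y":34,"z":0,"hand":1},{"ax":0,"ay":0,"az":0,"x":0,"y":0,"z":-15,"hand":1},{"ax":0,"ay":0,"az":0,"x":0,"y":0,"z":-15,"hand":1}]'&&python3 -m inch '[{"ax":0,"ay":0,"az":0,"x":0,"y":0,"z":-7,"hand":1},{"ax":0,"ay":0,"az":0,"x":0,"y":0,"z":0,"hand":1},{"ax":0,"ay":0,"az":0,"x":0,"y":0,"z":0,"hand":1}]'
```

```text
time: 3.07
eef_pos: [0.5649, 0.0904, 0.2256]
tcp_rot: [-0.498, -0.499, 0.502, 0.501]
contact_force: [-0.4, -0.5, 0.7]
opening: 0.0
time: 3.32
eef_pos: [0.5748, 0.0899, 0.2302]
tcp_rot: [0.5, 0.501, -0.5, -0.499]
contact_force: [0.9, 0.4, -0.2]
opening: 0.001
```

```bash
python3 -m inch '[{"ax":0,"ay":0,"az":0,"x":0,"y":14,"z":0,"hand":1},{"ax":0,"ay":0,"az":0,"x":0,"y":0,"z":-4,"hand":1},{"ax":0,"ay":0,"az":0,"x":0,"y":0,"z":-4,"hand":1},{"ax":0,"ay":0,"az":0,"x":0,"y":0,"z":-4,"hand":1},{"ax":0,"ay":0,"az":0,"x":0,"y":0,"z":0,"hand":1}]'&&python3 -m inch '[{"ax":0,"ay":0,"az":0,"x":0,"y":0,"z":-2,"hand":1},{"ax":0,"ay":0,"az":0,"x":0,"y":0,"z":0,"hand":1}]'
```

```text
time: 3.73
eef_pos: [0.587, 0.0894, 0.2155]
tcp_rot: [0.5, 0.501, -0.5, -0.499]
contact_force: [0.1, -0.4, 0.2]
opening: 0.002
time: 3.9
eef_pos: [0.5881, 0.0894, 0.2149]
tcp_rot: [-0.5, -0.5, 0.5, 0.5]
contact_force: [-0.3, -0.6, 0.6]
opening: 0.001
```

```bash
for i in 1 2 3; do python3 -m inch '[{"ax":0,"ay":0,"az":0,"x":0,"y":0,"z":-2,"hand":1},{"ax":0,"ay":0,"az":0,"x":0,"y":0,"z":0,"hand":1}]' | egrep "eef|contact"; done
```

```text
eef_pos: [0.5897, 0.0895, 0.2144]
contact_force: [-4.0, -0.4, -0.1]
eef_pos: [0.5917, 0.0895, 0.2142]
contact_force: [-3.3, 0.1, 0.6]
eef_pos: [0.5941, 0.0894, 0.2142]
contact_force: [-2.2, -0.4, 1.2]
```

```bash
for i in 1 2; do python3 -m inch '[{"ax":0,"ay":0,"az":0,"x":0,"y":0,"z":-1.5,"hand":1},{"ax":0,"ay":0,"az":0,"x":0,"y":0,"z":0,"hand":1}]' | egrep "eef|contact"; done
```

```text
eef_pos: [0.5942, 0.0894, 0.2142]
contact_force: [-7.6, -1.1, 3.0]
eef_pos: [0.5941, 0.0894, 0.2142]
contact_force: [-14.6, -1.6, 6.5]
```

```bash
python3 -m inch '[{"ax":0,"ay":0,"az":0,"x":0,"y":0,"z":38,"hand":1},{"ax":0,"ay":0,"az":0,"x":0,"y":0,"z":38,"hand":1},{"ax":0,"ay":0,"az":0,"x":0,"y":-15,"z":36,"hand":1},{"ax":0,"ay":0,"az":0,"x":0,"y":-38,"z":10,"hand":1},{"ax":0,"ay":0,"az":0,"x":0,"y":-40,"z":0,"hand":1}]' && for i in 1 2 3; do python3 -m inch '[{"ax":0,"ay":0,"az":0,"x":0,"y":0,"z":0,"hand":1},{"ax":0,"ay":0,"az":0,"x":0,"y":0,"z":0,"hand":1},{"ax":0,"ay":0,"az":0,"x":0,"y":0,"z":0,"hand":1},{"ax":0,"ay":0,"az":0,"x":0,"y":0,"z":0,"hand":1},{"ax":0,"ay":0,"az":0,"x":0,"y":0,"z":0,"hand":1}]' |egrep "time|eef|cont"; done; python3 - <<'E'
from h import *
print(pose().round(3).tolist())
for n in("wrist","side"):
    c=read_camera(n); cv2.imwrite(f"pics/{n}2.png",c["img"][:,:,::-1])
E
```

```text
time: 5.15
eef_pos: [0.4709, 0.0897, 0.3041]
tcp_rot: [-0.498, -0.498, 0.502, 0.502]
contact_force: [1.5, -0.2, 0.4]
opening: -0.004
time: 5.57
eef_pos: [0.4746, 0.0894, 0.3055]
contact_force: [1.1, -0.1, -0.1]
time: 5.98
eef_pos: [0.4749, 0.0894, 0.3072]
contact_force: [0.5, -0.3, 0.2]
time: 6.4
eef_pos: [0.4749, 0.0894, 0.3074]
contact_force: [-0.5, -0.5, 0.2]
[[-0.0, 0.0, -1.0, 0.475], [1.0, -0.0, -0.0, 0.089], [-0.0, -1.0, -0.0, 0.307], [0.0, 0.0, 0.0, 1.0]]
```

View pics/wrist2.png

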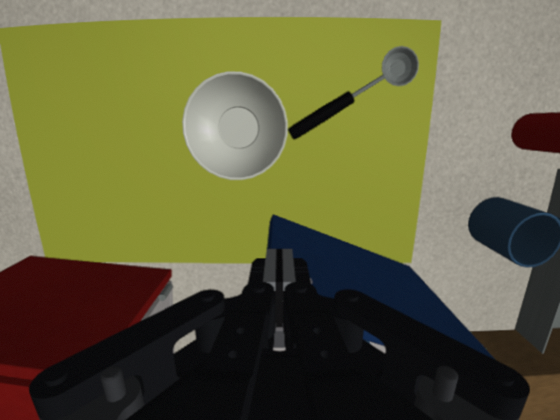

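View pics/side2.png

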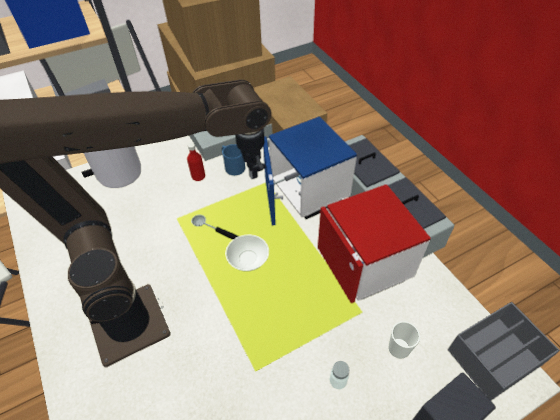

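The blue door has sprung ajar. Its free bottom corner is at about (272,215) in the wrist view and (274,223) in the side view. The red door is shut and the tableware is in place.

```bash
python3 - <<'E'
from h import *
T=pose(); c=read_camera("wrist"); W=T@c["T_tool_cam"]; s=read_camera("side")
print(plane(c,[(272,215)],.05,W).round(3),plane(s,[(274,223)],.05).round(3))
for a in (.3,.35,.4,.45):
    print(a,[.613-.22*np.sin(a),.278-.22*np.cos(a)])
E
```

```text
[[0.522 0.08  0.05 ]] [[0.532 0.085 0.05 ]]
0.3 [np.float64(0.5479855545345053), np.float64(0.0678259723923667)]
0.35 [np.float64(0.5375624823598006), np.float64(0.07133800317357666)]
0.4 [np.float64(0.5273279646920969), np.float64(0.0753665813193653)]
0.45 [np.float64(0.5173075824955293), np.float64(0.07990163748241111)]
```

```bash
python3 -m inch '[{"ax":0,"ay":0,"az":0,"x":7,"y":0,"z":-33,"hand":1},{"ax":0,"ay":0,"az":0,"x":7,"y":0,"z":-33,"hand":1},{"ax":0,"ay":0,"az":0,"x":7,"y":0,"z":-31,"hand":1},{"ax":0,"ay":0,"az":0,"x":0,"y":0,"z":0,"hand":1},{"ax":0,"ay":0,"az":0,"x":0,"y":0,"z":0,"hand":1}]'
python3 -m inch '[{"ax":0,"ay":0,"az":0,"x":0,"y":20,"z":0,"hand":1},{"ax":0,"ay":0,"az":0,"x":0,"y":20,"z":0,"hand":1},{"ax":0,"ay":0,"az":0,"x":0,"y":0,"z":0,"hand":1}]'
```

```text
time: 7.02
eef_pos: [0.5727, 0.1106, 0.306]
tcp_rot: [-0.499, -0.499, 0.501, 0.5]
contact_force: [0.2, -0.7, 0.6]
opening: -0.002
time: 7.27
eef_pos: [0.569, 0.1103, 0.263]
tcp_rot: [-0.498, -0.498, 0.502, 0.502]
contact_force: [-0.1, -0.0, -1.7]
opening: -0.001
```

```bash
python3 -m inch '[{"ax":0,"ay":0,"az":0,"x":0,"y":10,"z":0,"hand":1},{"ax":0,"ay":0,"az":0,"x":0,"y":5,"z":0,"hand":1},{"ax":0,"ay":0,"az":0,"x":0,"y":0,"z":0,"hand":1}]'
python3 -m inch '[{"ax":0,"ay":0,"az":0,"x":0,"y":18,"z":0,"hand":1},{"ax":0,"ay":0,"az":0,"x":0,"y":19,"z":0,"hand":1},{"ax":0,"ay":0,"az":0,"x":0,"y":0,"z":0,"hand":1},{"ax":0,"ay":0,"az":0,"x":0,"y":0,"z":0,"hand":1}]'
python3 - <<'E'
from h import *
c=read_camera("side"); cv2.imwrite("pics/side3.png",cv2.resize(c["img"][100:250,200:400,::-1],None,fx=4,fy=4))
E
```

```text
time: 7.52
eef_pos: [0.5714, 0.1104, 0.2519]
tcp_rot: [-0.5, -0.5, 0.5, 0.5]
contact_force: [-0.5, -0.1, 0.2]
opening: -0.003
time: 7.85
eef_pos: [0.5716, 0.1104, 0.2153]
tcp_rot: [-0.5, -0.5, 0.5, 0.5]
contact_force: [0.2, -0.3, 1.3]
opening: 0.001
```

View pics/side3.png

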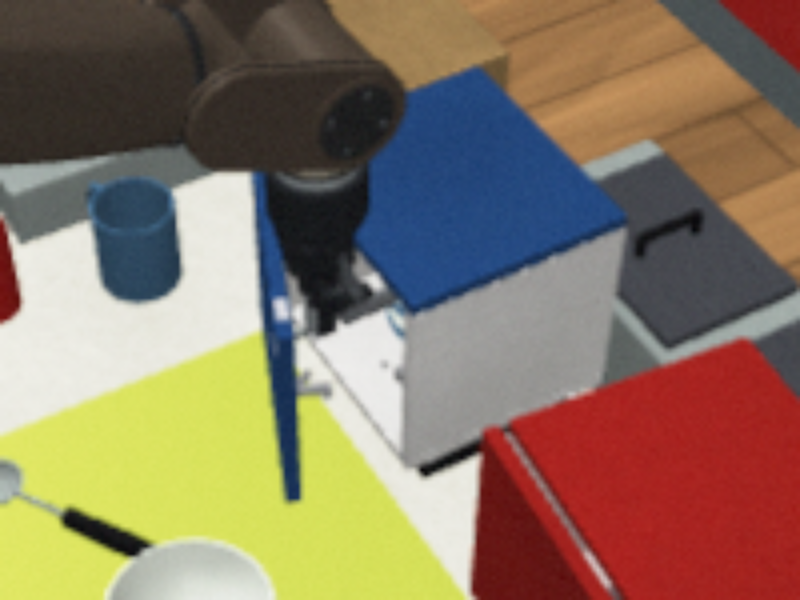

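The side crop shows the fingers at (325,310) between the door's inner face and the cupboard, clear of both. The door's free edge is at (290,490).

```bash
python3 -m inch '[{"ax":0,"ay":0,"az":0,"x":5,"y":0,"z":8,"hand":1},{"ax":0,"ay":0,"az":0,"x":5,"y":0,"z":8,"hand":1},{"ax":0,"ay":0,"az":0,"x":5,"y":0,"z":9,"hand":1},{"ax":0,"ay":0,"az":0,"x":6,"y":0,"z":10,"hand":1},{"ax":0,"ay":0,"az":0,"x":7,"y":0,"z":11,"hand":1}]'
python3 -m inch '[{"ax":0,"ay":0,"az":0,"x":7,"y":0,"z":10,"hand":1},{"ax":0,"ay":0,"az":0,"x":7,"y":0,"z":10,"hand":1},{"ax":0,"ay":0,"az":0,"x":10,"y":0,"z":10,"hand":1},{"ax":0,"ay":0,"az":0,"x":10,"y":0,"z":9,"hand":1},{"ax":0,"ay":0,"az":0,"x":10,"y":0,"z":8,"hand":1}]'
```

```text
time: 8.32
eef_pos: [0.5257, 0.1392, 0.2165]
tcp_rot: [0.501, 0.501, -0.499, -0.499]
contact_force: [2.8, 0.3, 0.4]
opening: 0.001
time: 8.73
eef_pos: [0.4785, 0.1837, 0.2163]
tcp_rot: [0.5, 0.501, -0.499, -0.499]
contact_force: [5.2, -0.6, 4.7]
opening: 0.001
```

```bash
python3 -m inch '[{"ax":0,"ay":0,"az":0,"x":10,"y":0,"z":7,"hand":1},{"ax":0,"ay":0,"az":0,"x":11,"y":0,"z":7,"hand":1},{"ax":0,"ay":0,"az":0,"x":11,"y":0,"z":6,"hand":1},{"ax":0,"ay":0,"az":0,"x":11,"y":0,"z":5,"hand":1},{"ax":0,"ay":0,"az":0,"x":11,"y":0,"z":4,"hand":1}]'
python3 -m inch '[{"ax":0,"ay":0,"az":0,"x":10,"y":0,"z":2,"hand":1},{"ax":0,"ay":0,"az":0,"x":10,"y":0,"z":0,"hand":1},{"ax":0,"ay":0,"az":0,"x":4,"y":0,"z":0,"hand":1},{"ax":0,"ay":0,"az":0,"x":0,"y":0,"z":0,"hand":1},{"ax":0,"ay":0,"az":0,"x":0,"y":0,"z":0,"hand":1}]'
python3 - <<'E'
from h import *
c=read_camera("scene"); cv2.imwrite("pics/scene4.png",cv2.resize(c["img"][140:320,230:470,::-1],None,fx=3.3,fy=3.3))
E
```

```text
time: 9.15
eef_pos: [0.4499, 0.2374, 0.2163]
tcp_rot: [0.5, 0.501, -0.5, -0.499]
contact_force: [3.6, -1.5, 5.3]
opening: -0.0
time: 9.57
eef_pos: [0.4473, 0.2617, 0.2161]
tcp_rot: [-0.499, -0.5, 0.5, 0.5]
contact_force: [0.3, 1.1, 6.5]
opening: 0.002
```

View pics/scene4.png

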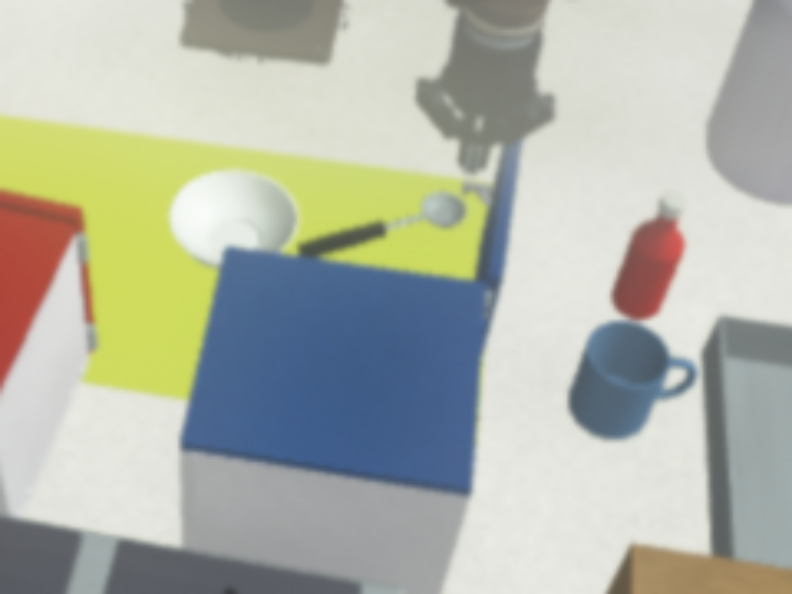

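The scene crop shows the door edge-on from (485,285) to (515,150), roughly square to the cupboard. The bowl, spoon, bottle and mug look undisturbed. Next I back off, unloading upward first.

```bash
python3 -m inch '[{"ax":0,"ay":0,"az":0,"x":0,"y":-8,"z":0,"hand":1},{"ax":0,"ay":0,"az":0,"x":-2,"y":-8,"z":0,"hand":1},{"ax":0,"ay":0,"az":0,"x":-12,"y":-4,"z":0,"hand":1},{"ax":0,"ay":0,"az":0,"x":-16,"y":0,"z":0,"hand":1},{"ax":0,"ay":0,"az":0,"x":-20,"y":0,"z":0,"hand":1}]'
python3 -m inch '[{"ax":0,"ay":0,"az":0,"x":-20,"y":0,"z":0,"hand":1},{"ax":0,"ay":0,"az":0,"x":0,"y":-35,"z":0,"hand":1},{"ax":0,"ay":0,"az":0,"x":0,"y":-40,"z":0,"hand":1},{"ax":0,"ay":0,"az":0,"x":-30,"y":-20,"z":0,"hand":1},{"ax":0,"ay":0,"az":0,"x":-40,"y":0,"z":0,"hand":1}]'
python3 -m inch '[{"ax":0,"ay":0,"az":0,"x":0,"y":0,"z":0,"hand":1},{"ax":0,"ay":0,"az":0,"x":0,"y":0,"z":0,"hand":1},{"ax":0,"ay":0,"az":0,"x":0,"y":0,"z":0,"hand":1},{"ax":0,"ay":0,"az":0,"x":0,"y":0,"z":0,"hand":1}]'
python3 - <<'E'
from h import *
T=pose(); print(T[:3,3]); im=[]
for n,b in (("scene",(140,320,230,470)),("side",(100,280,180,420))):
    c=read_camera(n)["img"][b[0]:b[1],b[2]:b[3],::-1]; im.append(cv2.resize(c,None,fx=1.66,fy=3.3*.8))
cv2.imwrite("pics/fin.png",np.hstack(im))
E
```

```text
time: 10.03
eef_pos: [0.4471, 0.2098, 0.2353]
tcp_rot: [-0.499, -0.5, 0.501, 0.5]
contact_force: [0.9, -0.2, -0.0]
opening: 0.0
time: 10.45
eef_pos: [0.4491, 0.1206, 0.3366]
tcp_rot: [0.501, 0.504, -0.499, -0.497]
contact_force: [2.3, -0.7, 0.3]
opening: -0.001
time: 10.78
eef_pos: [0.4473, 0.1207, 0.3294]
tcp_rot: [-0.499, -0.5, 0.501, 0.5]
contact_force: [-0.7, 0.1, 0.2]
opening: 0.001
[0.44727413 0.12073185 0.32942196]
```

View pics/fin.png

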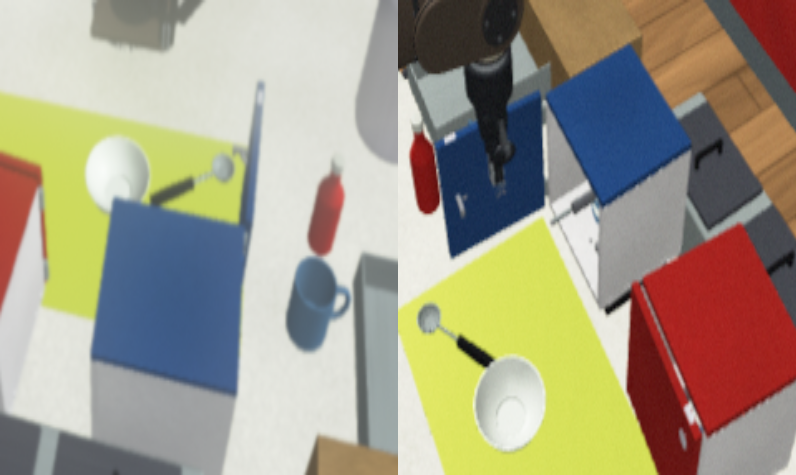

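The final view shows the blue door wide open and nothing touching it. Its free top corner is at about (260,85) in the left half and its mark at about (449,137) in the right half. The red door is shut. I'll check the angle.

```bash
python3 - <<'E'
from h import *
from plant import sign_off
s=read_camera("side"); c=read_camera("scene")
h=np.array([.613,.278])
for P in (plane(c,[(386.6,172.2)],.25)[0],plane(s,[(210.7,151.9)],.25)[0]):
    d=P[:2]-h; print(P, np.degrees(np.arctan2(-d[0],-d[1])))
E
```

```text
[0.40372015 0.30010324 0.25      ] 96.02898284027604
[0.42377016 0.29679376 0.25      ] 95.67185191508453
```

```bash
python3 -c "
from plant import *
print(get_state()['contact_force']); print(sign_off())"
```

```text
[-0.35058724 -0.05144275  0.33651966]
the job is handed in; nothing more can be done
None
```

The blue cupboard's door is open and the job is handed in. `sign_off` gives no verdict, so what follows rests on my own last checks.

**What I did:** I pressed the door in at its dot with the closed fingertips until it reached its stop, at about 15 N. I backed away and the catch sprang the door ajar to about 0.42 rad. Then I lowered the closed fingers behind its free edge, swept it open and withdrew upward.

**Last checks:**
- **Blue door:** two views give 95.7° and 96.0° before allowing for door thickness, so about 93–94°. That is past the 77° needed and close to the 94.5° stop.
- **Red door and tableware:** the red door looks shut, and the bowl, spoon, bottle and mug look undisturbed. I judged both by eye. The cup and salt jar were outside the last crops; they stood in place in the side view taken while the door was ajar, and the arm did not go near them.
- **Contact:** the arm is clear of everything and the force reading is within its noise, under 0.5 N.
- **Anomaly:** near the end of the push the tool showed an upward force of up to 6.5 N, cause unconfirmed (possibly a finger linkage rubbing the door's top edge). It vanished when I withdrew upward.
- **Time:** the clock read about 11 s of the 54 s allowed.

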